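# Unclip the exhausted gas-filter cartridge from its dock

## Task

One of the two clip-in filter cartridges in the dock is used up: its indicator pin has popped up, the other's is still down. Squeeze that cartridge's two latch tabs together, lift it out of the dock and stand it upright in the shallow tray, setting it down rather than dropping it. Leave the good cartridge clipped in, and knock nothing over.

Things in the scene. Friction and masses are not known exactly. Their poses are not given: they have to be found in the camera images.
- filter_dock: twin filter dock fixed to the worktop: foot plate 90 x 180 mm, grey manifold with two collared bays side by side along its y, at y = +-32 mm. Origin: centre of its underside, z up; its -x side, the front, faces roughly the robot. Bay floors 14 mm, collar tops 54 mm above the worktop, nothing higher. Collars 58 (x) x 53 (y) mm outside; catch bars front and rear hold the barbs of both tabs.
- cartridge_up_pads (a point): cartridge with the raised pin (in either bay): point midway between the finger pads of its two tabs, 60 mm above its underside. Axes as the dock's: x from front pad to rear pad (the squeeze), z up. Pads 19 mm wide (y), from 45 to 75 mm above the underside (lower ends 5 mm above the collar); outer faces 58 mm apart at rest (62 at the tops, leaning out 0.13 rad), 41 mm and upright when fully pressed.
- cartridge_up_center (a point): the same cartridge's centre, on its axis, 40 mm above its flat underside. White, about 0.15 kg, 45 (x) x 40 (y) mm at the foot, 26 x 40 mm above the collar, 80 mm high to its top; a steel indicator pin 12 mm across in the middle of the top stands 17 mm up on this one. It has 1.5 mm play to each side in its bay and 1 mm upwards. Cannot be pulled out until both tabs are pressed in.
- cartridge_flush_center (a point): the other cartridge's centre, half-way up (40 mm above its underside); the same in shape and size but its indicator pin is down, nearly flush (1 to 2 mm). It is in the other bay, 64 mm away, and stays clipped in.
- cartridge_up_front (a joint): latch tab on the front (-x) side of the cartridge with the raised pin, hinged at its foot. 0 rad = sprung out, barb under the catch bar; grows as it is pressed in, stop at 0.16. The barb clears the bar from 0.10 rad (pad in by 5.5 mm) if the cartridge is centred in its play; press to the stop (pad in by 9 mm, 9 N) to be sure. Springs out when let go.
- cartridge_up_back (a joint): latch tab on the rear (+x) side of the cartridge with the raised pin, hinged at its foot. 0 rad = sprung out, barb under the catch bar; grows as it is pressed in, stop at 0.16. The barb clears the bar from 0.10 rad (pad in by 5.5 mm) if the cartridge is centred in its play; press to the stop (pad in by 9 mm, 9 N) to be sure. Springs out when let go.
- parts_tray_in (a point): shallow open steel tray fixed to the worktop, 130 mm (x) x 150 mm (y) outside, walls 3 mm thick, rim 20 mm above the worktop; this point is the centre of its inner floor, 3 mm above the worktop; axes as the tray's. Keep clear behind it: the tall instrument's front stands at about x = 0.57 m, from y = -0.12 m leftwards.
- white_bottle: loose white screw-cap bottle 58 mm across, 108 mm tall, standing behind the dock; origin at the centre of its underside, z up
- sample_jar: loose small lidded sample jar 45 mm across, 54 mm tall, standing behind and to the right of the dock; origin at the centre of its underside, z up
Mind the look-alikes: they are no part of the job. What is shaped like the part that bears cartridge_up_pads but black is not meant.

How it is judged:
On the way, in this order (a step that is already met when the one before it is completed fails the run):
1. both latch tabs of the popped-up cartridge are pressed in together (each past 0.10 rad) while it is still in its bay (value of joint each of cartridge_up_front, cartridge_up_back above 0.1 rad and z of cartridge_up_center in the frame of filter_dock below 0.062 m), for 0.1 s.
2. the cartridge is lifted out, its underside clear of the collar (z of cartridge_up_center in the frame of filter_dock above 0.098 m), for 0.1 s.
At the end, for the whole second after the job is handed in: The cartridge with the raised pin stands on the tray's floor inside its walls, upright within 0.1 rad and its height within 5 mm of standing flat, at rest, with both tabs let go; the other cartridge is still clipped in its bay, and the bottle and the jar stand (x of cartridge_up_center in the frame of parts_tray_in between -0.055 and 0.055 m and y of cartridge_up_center in the frame of parts_tray_in between -0.065 and 0.065 m and z of cartridge_up_center in the frame of parts_tray_in between 0.035 and 0.045 m and angle between cartridge_up_center's own z axis and vertical below 0.1 rad and linear speed of cartridge_up below 0.02 m/s and value of joint each of cartridge_up_front, cartridge_up_back below 0.04 rad and z of cartridge_flush_center in the frame of filter_dock below 0.058 m and angle between each of white_bottle, sample_jar's own z axis and vertical below 0.3 rad); the robot touches nothing.
It fails at once if the good cartridge is moved more than 6 mm (distance of cartridge_flush_center from where it was at the start of the episode above 0.006 m).
It fails at once if the cartridge is dropped: not held by the fingers and moving faster than 0.5 m/s (a fall of about 13 mm) (contact force between the fingers and cartridge_up below 0.05 N and linear speed of cartridge_up above 0.5 m/s).
It fails at once if the bottle or the jar is knocked over (angle between any of white_bottle, sample_jar's own z axis and vertical above 0.6 rad).
It also fails if it takes over 48 s, if anything falls off the work surface, if the arm or the gripper's body presses on something with over 40 N, if the wrist force passes 120 N, or if a joint passes its speed limit or range.

## Robot

A 7-joint arm with a two-finger parallel gripper is mounted at the origin on a cart in front of the work surface, level with it; the furniture and walls round the work are solid. World frame = base frame: x ahead of the robot, y to its left, z up, the work surface at z = 0. Lengths are in m, angles in rad, forces in N, time in s.
With the tool pointing down it reaches from about 0.35 to 0.775 m from the base axis. Payload 3.1 kg.
Tool frame: the origin (TCP) lies at the centre of the arm's flange, where the gripper is bolted on; the fingertips stand 173 mm ahead of it and the grasp point (between the pads) lies 155 mm ahead of it (bot.grip_point_offset is the distance from the TCP to the grasp point, in m); z points along the fingers, y is the line along which they close (so a half turn about z gives the same grasp; the last joint's range is limited). The gripper opens to 85 mm and grips with 20 to 120 N. Pads are 22 mm wide; open, the fingers measure 114 mm over their backs; the gripper's body (76 mm by 85 mm) begins 54 mm behind the grasp point. The pads swing forward as they close: fully open they stand 13 mm farther back than shut.
Start: joints at [1.105, 0.311, 0.014, 1.512, -0.004, 1.319, -0.027], TCP at [0.226, -0.501, 0.405] pointing down, gripper open.
Joint ranges: [-2.7, 2.7], [-0.3, 1.91], [-1.27, 1.3], [0.12, 2.57], [-1.44, 4.58], [0.2, 2.03], [-3.05, 3.05]. Speed limits (rad/s): [2.79, 2.79, 3.14, 3.14, 3.14, 3.14, 3.14].

## Interface

Orientations are given as [roll, pitch, yaw] about the fixed x, y, z axes, in that order (R = Rz(yaw) Ry(pitch) Rx(roll)).
In Python, from plant import bot gives the robot as it stands.
- The arm moves only by the shell command python3 -m pendant 'ROWS'. ROWS is JSON, a list that holds one entry, the list of rows, each a list of 7 numbers: the turn, a rotation vector about the world's x, y, z in degrees, then the shift along the world's x, y, z in mm, then the finger opening in mm, from 0 to 85.4. In form: [[[wx, wy, wz, dx, dy, dz, fingers], ...]]. A call has 1 to 5 rows; each row shifts and turns the commanded pose from where the row before left it; what a row does not reach is not made up. A row lasts 1/12 s, in which the tool goes at most 41.7 mm and 7.16 degrees, less where a joint would pass 70% of its speed; a pose out of reach is approached as far as the arm can. A call is refused whole if a number of a shift passes 41.7 or a number of a turn 7.16, either way. A call with a gripper value outside its range is refused whole. The fingers move at their own pace and stop on an object; the grip force is fixed at half the most. Time passes only in rows, so rows that do not move let the fingers close. It gives the time, the measured TCP pose, the force, the opening and the grip force at its end, in the units of the state.
- bot.observe(): the state, without advancing time (a new reading comes with each control period).
- bot.snapshot(name): name is "scene" or "top"; returns the picture (400x640x3 uint8, blue, green, red); there is no depth.
- bot.get_calibration(name): a dict with "vfov" (degrees; the focal length in pixels is half the picture's height over the tangent of half this angle, whatever the lens; pixels are square), "cx", "cy" (the principal point, pixels), "pose" (4x4, takes a point from camera to world coordinates). Camera axes: x right, y down, z forward; pixel columns grow to the right and rows downward; lengths in m; the calibration is good to about 2 mm. A picture is of the moment at which its call begins. get_calibration takes no time and is no camera call.
- bot.hand_in(): hands the job in; it is judged then, once.
The state is a dict: "clock": time; "q": joint angles; "qvel": joint speeds; "effort": joint torques, N m; "tcp_pos": TCP position; "eef_rot": TCP orientation; "force": force on the tool from outside, world axes, zero at the start; "moment": the same for the moment, N m; "gripper_width": finger opening in m; "gripper_force": force on a finger pad.
Only numpy, scipy, OpenCV 4.12 (cv2) and the standard library are available. Lean on these libraries where they do the work, as an engineer would, in place of code of your own. Each camera call takes 0.05 s, during which the arm holds its last target. There are 200 camera calls.

## Working session

There is one attempt and no reset: what is moved stays moved. The work goes in short steps, Python scripts to look and compute and a shell command to move; the robot and the scene stay as the last step left them, time stands still between calls to the robot, and variables do not carry over. Pictures are saved under pics/ and viewed, at most 10 in all, crops included, and the job is handed in when it is done.

```bash
mkdir -p pics; python3 - <<'E'
from plant import bot
import cv2,numpy as np
for n in("scene","top"):
    cv2.imwrite(f"pics/{n}0.png",bot.snapshot(n)); c=bot.get_calibration(n)
    print(n,c["vfov"],c["cx"],c["cy"],np.round(c["pose"],4).tolist())
s=bot.observe(); print({k:np.round(v,3).tolist() for k,v in s.items()})
E
```

```text
scene 48.134912192024565 313.76441975551177 200.03047917289499 [[0.9221, -0.2845, 0.2622, 0.1884], [-0.3869, -0.6737, 0.6296, -1.0257], [-0.0025, -0.682, -0.7313, 1.0172], [0.0, 0.0, 0.0, 1.0]]
top 43.02320000952829 316.15617671141933 200.11458300987636 [[-0.0033, -0.9899, 0.1417, 0.3412], [-0.9986, 0.0107, 0.0518, -0.304], [-0.0528, -0.1413, -0.9886, 1.4672], [0.0, 0.0, 0.0, 1.0]]
{'clock': 0.1, 'q': [1.105, 0.312, 0.014, 1.513, -0.004, 1.319, -0.027], 'qvel': [-0.001, -0.001, 0.0, -0.003, 0.001, -0.001, -0.001], 'effort': [0.0, -38.085, 0.146, -23.124, 0.012, 0.008, -0.0], 'tcp_pos': [0.226, -0.501, 0.404], 'eef_rot': [-3.139, 0.0, 0.424], 'force': [-1.198, -0.198, -0.125], 'moment': [-0.006, -0.029, 0.006], 'gripper_force': 0.0, 'gripper_width': 0.085}
```

View pics/scene0.png

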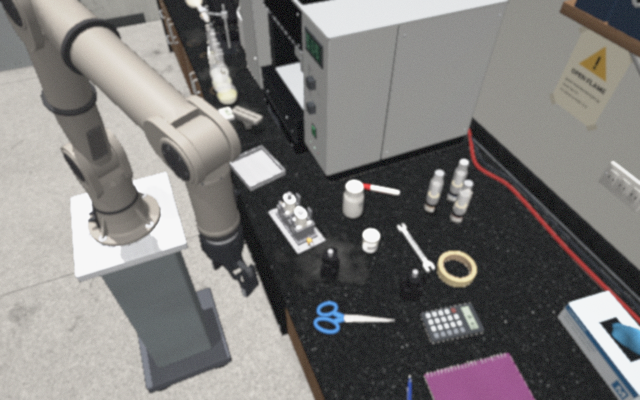

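View pics/top0.png

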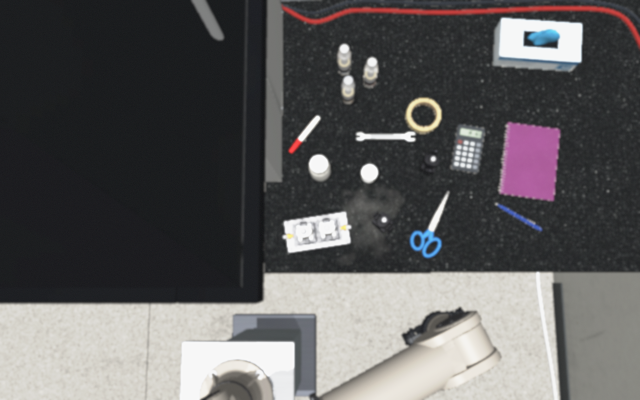

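The scene view shows the tray at about (258,167), the dock at (297,222), the bottle at (353,198) and the jar at (371,240). The top view shows the dock at (317,231); the tray is hidden there by the instrument's black top. I'll enlarge both.

```bash
python3 - <<'E'
import cv2,numpy as np
a=cv2.imread("pics/scene0.png")[140:260,225:345]; b=cv2.imread("pics/top0.png")[200:260,275:360]
cv2.imwrite("pics/c1.png",cv2.resize(a,None,fx=5,fy=5,interpolation=cv2.INTER_CUBIC))
cv2.imwrite("pics/c2.png",cv2.resize(b,None,fx=8,fy=8,interpolation=cv2.INTER_CUBIC))
E
```

```text
(no output)
```

View pics/c1.png

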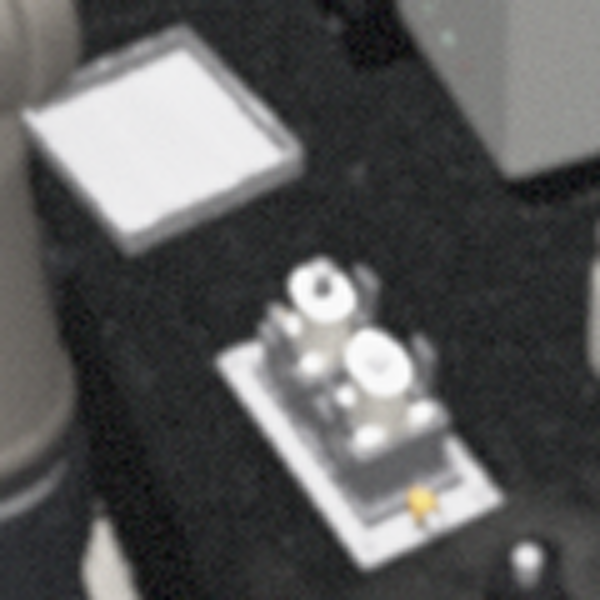

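View pics/c2.png

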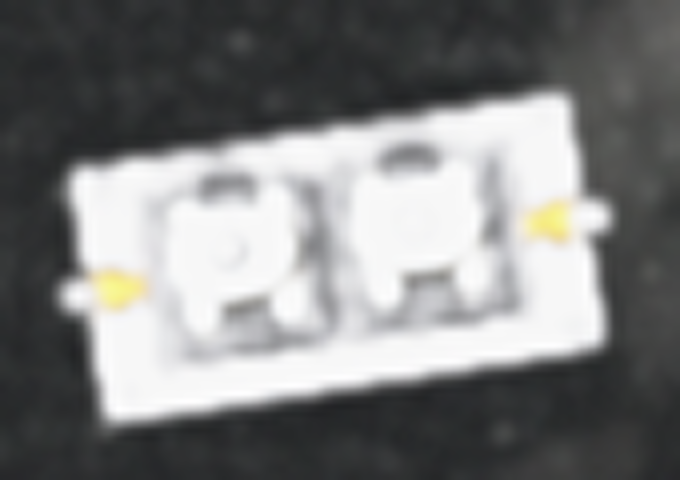

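```bash
cat >h.py <<'E'
import numpy as np
from plant import bot
from scipy.optimize import least_squares
C={n:bot.get_calibration(n) for n in("scene","top")}
def proj(n,P):
    c=C[n];T=np.linalg.inv(c["pose"]);p=np.atleast_2d(P)@T[:3,:3].T+T[:3,3]
    f=200/np.tan(np.radians(c["vfov"])/2)
    return f*p[:,:2]/p[:,2:]+[c["cx"],c["cy"]]
def ray(n,uv,z):
    c=C[n];f=200/np.tan(np.radians(c["vfov"])/2)
    d=c["pose"][:3,:3]@[(uv[0]-c["cx"])/f,(uv[1]-c["cy"])/f,1];o=c["pose"][:3,3]
    return o+d*(z-o[2])/d[2]
def un(p,s,o): return (np.array(p,float)+.5)/s-.5+o
def place(v,L):
    c,s=np.cos(v[2]),np.sin(v[2]);L=np.atleast_2d(np.array(L,float))
    return np.c_[v[0]+c*L[:,0]-s*L[:,1],v[1]+s*L[:,0]+c*L[:,1],L[:,2]]
E
python3 - <<'E'
from h import *
S=lambda p:un(p,5,[225,140]);T=lambda p:un(p,8,[275,200])
tc=T([(70,165),(568,92),(605,350),(105,425)])
sc=S([(218,360),(370,568),(502,497)])
caps=S([(322,292),(378,367)])
for h in(.004,.008,.012):
    pl=[(.045,.09,h),(.045,-.09,h),(-.045,-.09,h),(-.045,.09,h)]
    A=lambda v:(proj("top",place(v,pl))-tc)
    B=lambda v:(proj("scene",place(v,[pl[3],pl[2],pl[1]]))-sc)
    D=lambda v:(proj("scene",place(v,[(0,.032,.094),(0,-.032,.094)]))-caps)
    x0=[.52,-.31,.1]
    for nm,fs in(("top",[A]),("scene",[B,D]),("all",[A,B,D])):
        r=least_squares(lambda v:np.concatenate([f(v).ravel() for f in fs]),x0)
        print(h,nm,np.round(r.x,4),np.round(r.fun,1), place(r.x,[(0,.032,.074)]).round(4))
print("caps rays",[ray("scene",p,.094).round(4) for p in caps])
tr=S([(22,113),(182,25),(302,152),(130,238)])
print([ray("scene",p,.02).round(4) for p in tr])
r=least_squares(lambda v:(proj("scene",place(v,[(-.065,.075,.02),(.065,.075,.02),(.065,-.075,.02),(-.065,-.075,.02)]))-tr).ravel(),[.4,-.05,0.])
print("tray",r.x.round(4),r.fun.round(1))
for n,u,z in(("scene",(353,185),.108),("top",(318,160),.108),("scene",(371,233),.054),("top",(369,172),.054)):print(n,ray(n,u,z).round(3))
E
```

```text
0.004 top [ 0.4585 -0.2284  0.1387] [ 0.5  0.8 -0.4  0.8 -0.4 -0.6  0.3 -1. ] [[ 0.4541 -0.1967  0.074 ]]
0.004 scene [ 0.4633 -0.2272  0.16  ] [-0.4  0.5 -0.4 -0.   0.3  0.6  0.1 -0.2  0.4 -0.9] [[ 0.4583 -0.1956  0.074 ]]
0.004 all [ 0.4612 -0.2281  0.1501] [ 0.3  0.2 -0.8 -0.4 -0.4 -2.   0.4 -1.6 -0.7  0.7 -1.4  0.5 -0.4  1.3
 -0.4  0.1 -0.3 -0.4] [[ 0.4564 -0.1964  0.074 ]]
0.008 top [ 0.4582 -0.2286  0.1387] [ 0.5  0.8 -0.4  0.8 -0.3 -0.6  0.2 -0.9] [[ 0.4537 -0.1969  0.074 ]]
0.008 scene [ 0.4627 -0.229   0.159 ] [-0.4  0.1 -0.5 -0.3  0.4  0.3  0.1  0.3  0.4 -0.3] [[ 0.4577 -0.1974  0.074 ]]
0.008 all [ 0.4608 -0.229   0.1498] [ 0.5  0.2 -0.5 -0.4 -0.  -1.9  0.6 -1.5 -0.9  0.1 -1.5 -0.1 -0.4  0.7
 -0.5  0.4 -0.3 -0.1] [[ 0.456  -0.1973  0.074 ]]
0.012 top [ 0.4578 -0.2288  0.1387] [ 0.4  0.7 -0.3  0.7 -0.2 -0.6  0.1 -0.9] [[ 0.4534 -0.1971  0.074 ]]
0.012 scene [ 0.4621 -0.2309  0.158 ] [-0.5 -0.3 -0.5 -0.6  0.4 -0.   0.1  0.8  0.5  0.2] [[ 0.4571 -0.1993  0.074 ]]
0.012 all [ 0.4604 -0.2299  0.1495] [ 0.6  0.2 -0.1 -0.4  0.3 -1.8  0.7 -1.4 -1.  -0.6 -1.5 -0.6 -0.4  0.1
 -0.5  0.7 -0.3  0.2] [[ 0.4556 -0.1983  0.074 ]]
caps rays [array([ 0.4578, -0.1964,  0.094 ]), array([ 0.4662, -0.2613,  0.094 ])]
[array([0.3538, 0.0996, 0.02  ]), array([0.4795, 0.1442, 0.02  ]), array([ 0.5114, -0.0078,  0.02  ]), array([ 0.385 , -0.0396,  0.02  ])]
tray [0.4322 0.049  0.2363] [-1.2 -1.1  0.2  1.3  0.6  0.   0.4 -0.2]
scene [ 0.641 -0.232  0.108]
top [ 0.647 -0.238  0.108]
scene [ 0.631 -0.372  0.054]
top [ 0.622 -0.38   0.054]
```

The pin is up on the +y bay's cartridge. That puts the pads' midpoint at about (0.456, -0.197, 0.074), dock yaw at about 0.147 rad, and the tray at (0.432, 0.049) with yaw 0.236. I'll move above it with tool yaw 1.716.

```bash
python3 -m pendant '[[[0,0,4.9,15,20,0,85],[0,0,4.9,15,20,0,85],[0,0,4.9,15,20,0,85],[0,0,4.9,15,20,0,85],[0,0,4.9,15,20,0,85]]]'; python3 -m pendant '[[[0,0,4.9,15,20,0,85],[0,0,4.9,15,20,0,85],[0,0,4.9,15,20,0,85],[0,0,4.9,15,20,0,85],[0,0,4.9,15,20,0,85]]]'; python3 -m pendant '[[[0,0,4.9,15,20,0,85],[0,0,4.9,15,20,0,85],[0,0,4.9,15,20,0,85],[0,0,4.9,15,20,0,85],[0,0,4.9,15,20,0,85]]]'; python3 -m pendant '[[[0,0,0,0,0,0,85],[0,0,0,0,0,0,85]]]'
```

```text
clock: 0.52
tcp_pos: [0.3016, -0.4002, 0.4042]
eef_rot: [-3.14, -0.0, 0.855]
force: [1.0, -0.1, 0.7]
gripper_width: 0.0852
gripper_force: 0.0
clock: 0.93
tcp_pos: [0.3766, -0.3002, 0.4043]
eef_rot: [-3.141, -0.0, 1.283]
force: [-0.4, 0.5, 0.4]
gripper_width: 0.085
gripper_force: 0.0
clock: 1.35
tcp_pos: [0.4515, -0.2002, 0.4042]
eef_rot: [-3.141, -0.0, 1.711]
force: [1.3, -0.5, 0.5]
gripper_width: 0.0849
gripper_force: 0.0
clock: 1.52
tcp_pos: [0.4518, -0.1997, 0.4043]
eef_rot: [-3.141, -0.001, 1.71]
force: [0.3, -1.0, -0.1]
gripper_width: 0.0849
gripper_force: 0.0
```

```bash
python3 -m pendant '[[[0,0,0.4,4,3,-20,85],[0,0,0,0,0,-30,85],[0,0,0,0,0,-30,85],[0,0,0,0,0,-30,85],[0,0,0,0,0,-15,85]]]'; python3 -m pendant '[[[0,0,0,0,0,0,85],[0,0,0,0,0,0,85]]]'; python3 - <<'E'
from h import *
import cv2
a=bot.snapshot("scene")[150:260,240:340];b=bot.snapshot("top")[190:260,270:370]
a=cv2.resize(a,(500,550),interpolation=2);b=cv2.resize(b,(700,490),interpolation=2)
cv2.imwrite("pics/d1.png",a);cv2.imwrite("pics/d2.png",b)
E
```

```text
clock: 1.93
tcp_pos: [0.4526, -0.1995, 0.2759]
eef_rot: [-3.135, -0.002, 1.71]
force: [-1.2, -0.7, -0.2]
gripper_width: 0.0848
gripper_force: 0.0
clock: 2.1
tcp_pos: [0.4543, -0.1994, 0.279]
eef_rot: [-3.139, -0.001, 1.711]
force: [-0.2, -0.5, 0.8]
gripper_width: 0.0849
gripper_force: 0.0
```

View pics/d1.png

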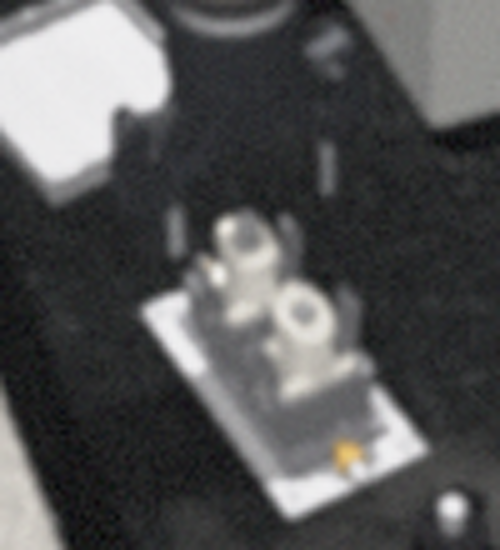

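The two finger tips sit at crop (177,258) and (327,195), straddling the popped-up cartridge's cap at (245,232). I'll compare the projection of the known tip midpoint with this view to check for camera bias.

```bash
python3 - <<'E'
from h import *
for z in(.106,.119):
  P=place([.4543,-.1994,.143],[(-.0425,-.011,z),(.0425,-.011,z)]); print(z,(proj("scene",P)-[240,150])*5)
S=lambda p:un(p,5,[240,150])
print(ray("scene",S((243,238)),.094),ray("scene",S((303,308)),.094))
print((proj("scene",[(.456,-.197,.094),(.4655,-.2605,.094)])-[240,150])*5)
E
```

```text
0.106 [[182.12719455 271.96616407]
 [315.55149452 214.63151576]]
0.119 [[180.61993302 255.93801059]
 [315.09047152 198.54814994]]
[ 0.4567923  -0.19257599  0.094     ] [ 0.46863294 -0.25516952  0.094     ]
[[242.43153546 241.63169348]
 [299.26435108 314.35226381]]
```

View pics/d2.png

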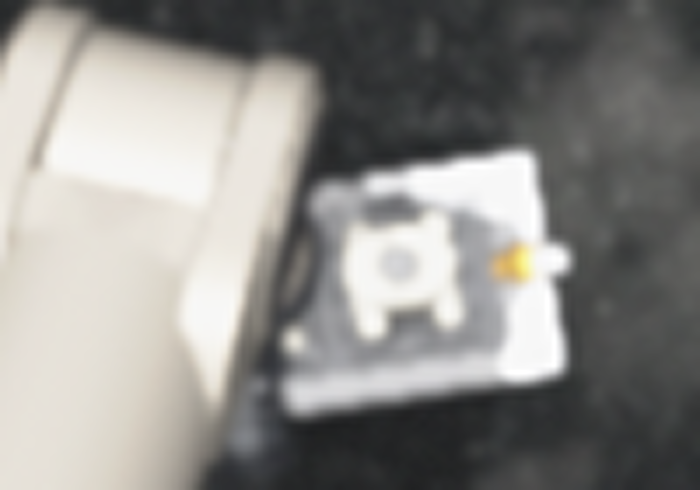

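Tip projections and image agree to 2 mm. Descending, then closing.

```bash
python3 -m pendant '[[[0,0,0.5,1,3,-12,85],[0,0,0,0,0,-12,85],[0,0,0,0,0,-12,85],[0,0,0,0,0,-12,85],[0,0,0,0,0,0,85]]]'; python3 -m pendant '[[[0,0,0,0,0,0,70],[0,0,0,0,0,0,66],[0,0,0,0,0,0,62],[0,0,0,0,0,0,60],[0,0,0,0,0,0,58]]]'
```

```text
clock: 2.62
tcp_pos: [0.4559, -0.1956, 0.2314]
eef_rot: [-3.141, -0.0, 1.722]
force: [0.5, -0.6, 0.1]
gripper_width: 0.0852
gripper_force: 0.0
clock: 3.03
tcp_pos: [0.4566, -0.1957, 0.2329]
eef_rot: [3.14, 0.002, 1.722]
force: [-0.7, -0.6, 3.4]
gripper_width: 0.0583
gripper_force: 2.7
```

```bash
python3 -m pendant '[[[0,0,0,0,0,0,52],[0,0,0,0,0,0,46],[0,0,0,0,0,0,40],[0,0,0,0,0,0,36],[0,0,0,0,0,0,30]]]'; python3 -m pendant '[[[0,0,0,0,0,0,30],[0,0,0,0,0,0,30],[0,0,0,0,0,0,30]]]'
```

```text
clock: 3.45
tcp_pos: [0.4561, -0.1958, 0.234]
eef_rot: [-3.141, 0.002, 1.722]
force: [-5.9, 0.1, 15.9]
gripper_width: 0.0368
gripper_force: 58.9
clock: 3.7
tcp_pos: [0.4561, -0.1958, 0.234]
eef_rot: [-3.141, 0.002, 1.722]
force: [-5.9, 0.5, 15.8]
gripper_width: 0.0369
gripper_force: 58.9
```

```bash
python3 -m pendant '[[[0,0,0,-1,0,3,30],[0,0,0,0,0,0,30],[0,0,0,0,0,2,30],[0,0,0,0,0,2,30],[0,0,0,0,0,0,30]]]'
```

```text
clock: 4.12
tcp_pos: [0.4553, -0.1952, 0.2386]
eef_rot: [3.142, -0.0, 1.723]
force: [0.6, 0.4, -2.6]
gripper_width: 0.037
gripper_force: 60.8
```

```bash
python3 -m pendant '[[[0,0,0,0,0,6,30],[0,0,0,0,0,8,30],[0,0,0,0,0,10,30],[0,0,0,0,0,10,30],[0,0,0,0,0,10,30]]]'; python3 -m pendant '[[[0,0,0,0,0,15,30],[0,0,0,0,0,15,30],[0,0,0,0,0,15,30],[0,0,0,0,0,15,30],[0,0,0,0,0,0,30]]]';  python3 - <<'E'
from h import *
import cv2
a=bot.snapshot("scene")[130:260,225:345]
cv2.imwrite("pics/e1.png",cv2.resize(a,None,fx=4.5,fy=4.5,interpolation=2))
E
```

```text
clock: 4.53
tcp_pos: [0.4554, -0.1953, 0.2842]
eef_rot: [3.141, 0.001, 1.723]
force: [0.3, -0.9, -2.4]
gripper_width: 0.0367
gripper_force: 60.8
clock: 4.95
tcp_pos: [0.4566, -0.1955, 0.3469]
eef_rot: [3.135, 0.004, 1.722]
force: [1.7, -0.6, -2.1]
gripper_width: 0.037
gripper_force: 60.7
```

View pics/e1.png

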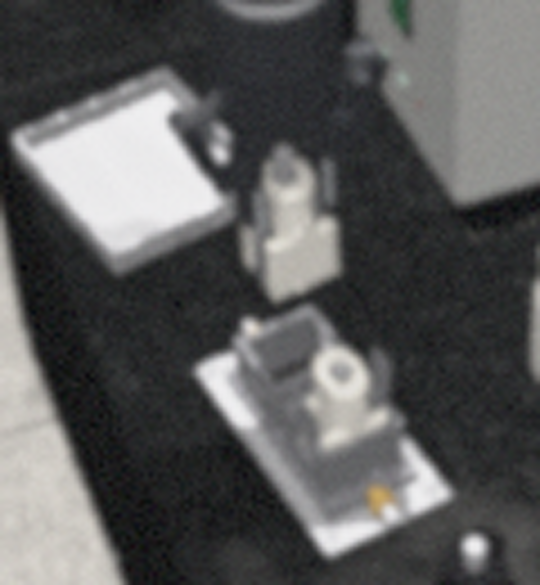

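The cartridge is out and upright, underside visible at crop (285,298), and the good one is still in its bay. Carrying to the tray centre.

```bash
python3 -m pendant '[[[0,0,1,-2,8,0,30],[0,0,1,-2,15,0,30],[0,0,1,-2,20,0,30],[0,0,1,-2,20,0,30],[0,0,1,-2,20,0,30]]]'; python3 -m pendant '[[[0,0,0,-2,20,0,30],[0,0,0,-2,20,0,30],[0,0,0,-2,20,0,30],[0,0,0,-2,20,0,30],[0,0,0,-2,20,0,30]]]'; python3 -m pendant '[[[0,0,0,-2,20,0,30],[0,0,0,-2,20,-10,30],[0,0,0,0,14,-15,30],[0,0,0,0,7,-20,30],[0,0,0,0,0,-20,30]]]';python3 -m pendant '[[[0,0,0,0,0,-15,30],[0,0,0,0,0,-10,30],[0,0,0,0,0,-10,30],[0,0,0,0,0,0,30],[0,0,0,0,0,0,30]]]'; python3 - <<'E'
from h import *
import cv2
a=bot.snapshot("scene")[110:210,215:315]
cv2.imwrite("pics/f1.png",cv2.resize(a,None,fx=5,fy=5,interpolation=2))
E
```

```text
clock: 5.42
tcp_pos: [0.4445, -0.1089, 0.3421]
eef_rot: [-3.14, -0.002, 1.814]
force: [-0.6, 0.9, -1.0]
gripper_width: 0.0365
gripper_force: 60.7
clock: 5.83
tcp_pos: [0.4341, -0.009, 0.3425]
eef_rot: [-3.141, -0.0, 1.813]
force: [1.1, -0.7, -2.6]
gripper_width: 0.0368
gripper_force: 60.7
clock: 6.25
tcp_pos: [0.4301, 0.0533, 0.2776]
eef_rot: [3.139, -0.001, 1.817]
force: [-0.0, -1.2, -2.4]
gripper_width: 0.0367
gripper_force: 60.7
clock: 6.67
tcp_pos: [0.431, 0.0492, 0.2427]
eef_rot: [-3.141, -0.0, 1.811]
force: [-0.1, 0.7, -2.3]
gripper_width: 0.0366
gripper_force: 60.8
```

View pics/f1.png

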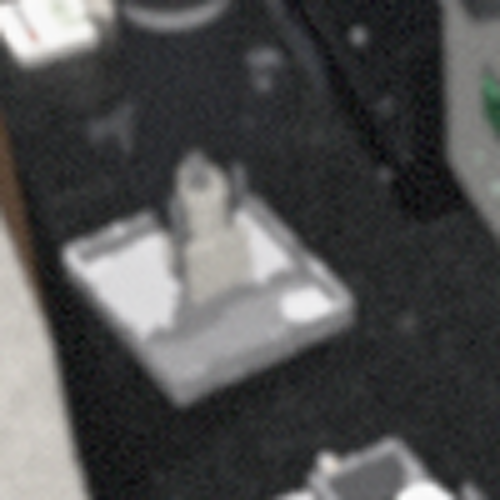

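The cartridge hangs over the middle of the tray, its foot at about crop (205,295). Lowering until it touches.

```bash
python3 -m pendant '[[[0,0,0,0,0,-5,30],[0,0,0,0,0,-5,30],[0,0,0,0,0,-4,30],[0,0,0,0,0,-2,30],[0,0,0,0,0,0,30]]]'; python3 -m pendant '[[[0,0,0,0,0,-1.5,30],[0,0,0,0,0,0,30]]]'; python3 -m pendant '[[[0,0,0,0,0,-1.5,30],[0,0,0,0,0,0,30]]]'
```

```text
clock: 7.13
tcp_pos: [0.4309, 0.0485, 0.2261]
eef_rot: [-3.14, -0.0, 1.809]
force: [-0.4, -0.1, -1.7]
gripper_width: 0.0366
gripper_force: 60.8
clock: 7.3
tcp_pos: [0.4312, 0.0486, 0.2251]
eef_rot: [-3.141, -0.0, 1.81]
force: [-0.6, 0.8, -1.7]
gripper_width: 0.0367
gripper_force: 60.8
clock: 7.47
tcp_pos: [0.4312, 0.0486, 0.2236]
eef_rot: [-3.141, 0.0, 1.81]
force: [-0.8, -0.7, -1.3]
gripper_width: 0.0369
gripper_force: 60.8
```

```bash
python3 -m pendant '[[[0,0,0,0,0,-1,30],[0,0,0,0,0,0,30],[0,0,0,0,0,0,30]]]'; python3 -m pendant '[[[0,0,0,0,0,-1,30],[0,0,0,0,0,0,30],[0,0,0,0,0,0,30]]]'
```

```text
clock: 7.72
tcp_pos: [0.4313, 0.0488, 0.2231]
eef_rot: [3.141, 0.0, 1.81]
force: [-1.0, 0.6, 3.1]
gripper_width: 0.0368
gripper_force: 61.0
clock: 7.97
tcp_pos: [0.4314, 0.0489, 0.223]
eef_rot: [3.141, 0.001, 1.81]
force: [-3.9, -0.2, 11.3]
gripper_width: 0.0368
gripper_force: 61.5
```

```bash
python3 -m pendant '[[[0,0,0,0,0,-0.5,41],[0,0,0,0,0,-0.5,45],[0,0,0,0,0,-0.5,49],[0,0,0,0,0,-0.5,53],[0,0,0,0,0,0,57]]]'; python3 -m pendant '[[[0,0,0,0,0,0,61],[0,0,0,0,0,0,66],[0,0,0,0,0,0,75],[0,0,0,0,0,0,85],[0,0,0,0,0,0,85]]]'
```

```text
clock: 8.38
tcp_pos: [0.431, 0.0486, 0.2193]
eef_rot: [-3.141, -0.0, 1.81]
force: [-0.2, 0.2, -2.0]
gripper_width: 0.0569
gripper_force: 2.7
clock: 8.8
tcp_pos: [0.4313, 0.0486, 0.2198]
eef_rot: [3.141, 0.0, 1.81]
force: [0.2, 0.6, -0.4]
gripper_width: 0.0851
gripper_force: 0.0
```

Released. Retreating straight up, then checking.

```bash
python3 -m pendant '[[[0,0,0,0,0,5,85],[0,0,0,0,0,15,85],[0,0,0,0,0,25,85],[0,0,0,0,0,30,85],[0,0,0,0,0,30,85]]]'; python3 -m pendant '[[[0,0,0,0,0,30,85],[0,0,0,0,0,20,85],[0,0,0,0,0,0,85],[0,0,0,0,0,0,85],[0,0,0,0,0,0,85]]]'; python3 - <<'E'
from h import *
import cv2
a=bot.snapshot("scene")[120:270,220:400]
cv2.imwrite("pics/g1.png",cv2.resize(a,None,fx=4,fy=4,interpolation=2))
E
```

```text
clock: 9.22
tcp_pos: [0.4307, 0.0488, 0.3259]
eef_rot: [-3.141, -0.0, 1.81]
force: [0.1, -0.6, -0.3]
gripper_width: 0.0855
gripper_force: 0.0
clock: 9.63
tcp_pos: [0.4308, 0.0486, 0.3742]
eef_rot: [-3.14, 0.0, 1.81]
force: [-0.6, -0.5, -0.5]
gripper_width: 0.0852
gripper_force: 0.0
```

View pics/g1.png

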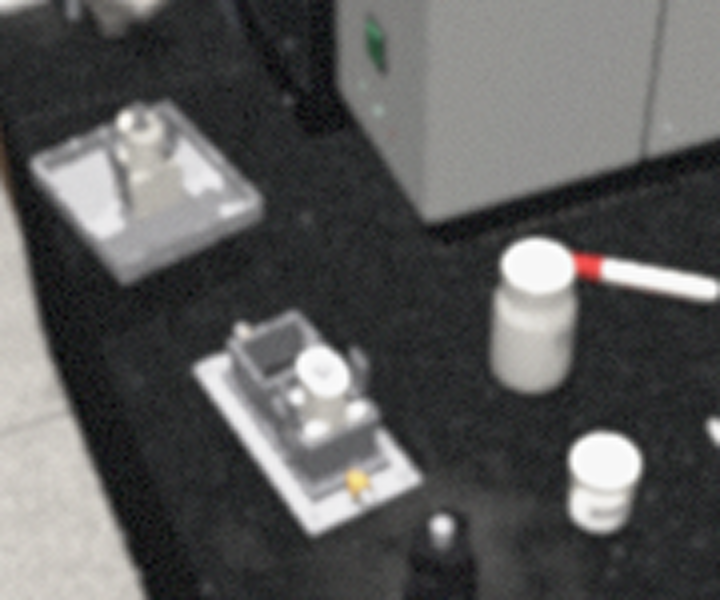

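The cartridge stands in the tray with its cap at crop (141,130) and foot at about (155,212). The other is clipped in at (323,372), and the bottle and jar are standing. A quick check that it is upright, then hand in.

```bash
python3 - <<'E'
from h import *
P=place([.431,.0486,.24],[(0,0,.083),(-.0225,-.02,.003),(.0225,-.02,.003)])
print((proj("scene",P)-[220,120])*4)
E
```

```text
[[136.47018226 124.19527129]
 [135.40758404 222.62540784]
 [182.13131827 200.04867891]]
```

```bash
python3 -c "
from plant import bot
print(bot.hand_in())"
```

```text
the job is handed in; nothing more can be done
None
```

I unclipped the popped-up cartridge, lifted it out and set it down upright in the tray. The last picture showed the good cartridge still clipped in and the bottle and jar standing. I handed the job in at about 9.7 s, and no verdict came back.

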